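# Clamp the green test tile in its carving jig

## Robot

A 6-joint arm with a two-finger parallel gripper is mounted at the origin on a cart in front of the work surface, level with it; the furniture and walls round the work are solid. World frame = base frame: x ahead of the robot, y to its left, z up, the work surface at z = 0. Lengths are in m, angles in rad, forces in N, time in s.
With the tool pointing down it reaches from about 0.35 to 0.975 m from the base axis. Payload 4.9 kg.
Tool frame: the origin (TCP) lies at the very end of the fingers, on their centre line; the grasp point (between the pads) lies 19 mm behind it; x points along the fingers, y is the direction in which the jaws open and shut, and the axes are right-handed (so a half turn about x gives the same grasp; the last joint's range is limited). The gripper opens to 85 mm and grips with 20 to 120 N. Pads are 22 mm wide; open, the fingers measure 114 mm over their backs; the gripper's body (76 mm by 85 mm) begins 54 mm behind the grasp point. The pads swing forward as they close: fully open they stand 13 mm farther back than shut.
Start: joints at [-0.119, 0.053, 1.613, -0, 1.476, -0.119], TCP at [0.625, 0, 0.231] pointing down, gripper open.
Joint ranges: [-3.01, 3.01], [-1.01, 2.22], [0.06, 2.58], [-1.02, 4.17], [0.09, 2.62], [-3.14, 3.14]. Speed limits (rad/s): [2.57, 2.57, 3.14, 3.14, 3.14, 3.14].

## Interface

Orientations are given as a unit quaternion [w, x, y, z].
In Python, from plant import manip gives the robot as it stands.
- The arm moves only by the tool play_rows, never from a script. Its argument "plan" is a list of rows, each a list of 5 numbers: the shift along the tool's x, y, z in mm, then the turn about the tool's x in rad, then the closure, from -1 (fully open) to 1 (shut). A call has 1 to 8 rows; each row is the pose to reach, as a shift and turn from the pose commanded when the call began, along the tool's axes at that moment; what a row does not reach only later rows make up. A row lasts 1/8 s, in which the tool goes at most 62.5 mm and 10.7 degrees, less where a joint would pass 70% of its speed; a pose out of reach is approached as far as the arm can. A call with a gripper value outside its range is refused whole. The fingers move at their own pace and stop on an object; the grip force is fixed at half the most. Time passes only in rows, so rows that repeat a pose let the fingers close. It gives the time, the measured TCP pose, the force and the opening at its end, in the units of the state.
- manip.state(): the state, without advancing time (a new reading comes with each control period).
- manip.grab_frame(name): name is "scene" or "side" or "wrist"; returns a dict with "img" (420x560x3 uint8, red, green, blue), "range_z" (420x560 float32, m along the optical axis (not along the pixel's ray), 0 where there is no reading), "fx", "fy", "cx", "cy" (pixels), "k1" (the pictures are not rectified: a ray, as slopes to the right and down, at radius r is drawn at 1 + k1 r^2 times it, then the intrinsics apply), "origin" and "rotation" of the camera in the world. Camera axes: x right, y up, looking along -z (the intrinsics and any distortion apply to the point x, -y, -z); pixel columns grow to the right and rows downward; lengths in m; the calibration is good to about 2 mm. A picture is of the moment at which its call begins.
- manip.job_done(): hands the job in, once; it reports no verdict.
The state is a dict: "time": time; "joint_pos": joint angles; "joint_vel": joint speeds; "joint_efforts": joint torques, N m; "tool_pos": TCP position; "tool_rot": TCP orientation; "contact_force": force on the tool from outside, world axes, zero at the start; "ft_torque": the same for the moment, N m; "gripper_width": opening from 0.0 (shut) to 1.0 (fully open).
Only numpy, scipy, OpenCV 4.12 (cv2) and the standard library are available. Lean on these libraries where they do the work, as an engineer would, in place of code of your own. Each camera call takes 0.05 s, during which the arm holds its last target. There are 200 camera calls.

## Task

Clamp the green test tile in its jig, ready for carving: first, with the cam lever still standing open, turn the brass wing nut of that jig clockwise until its red pointer stands on the green mark of the white dial, so that the clamping force will be right; then flip the red-balled lever fully down. Leave the other jig, the one with the ochre tile, as it is.

Things in the scene. Friction and masses are not known exactly. Their poses are not given: they have to be found in the camera images.
- jig: of two like jigs, the one with the green tile: light wood base 90 (x) x 150 (y) x 12 mm, fixed, under a blue beam along y. Origin: centre of the base's underside; z up; yaw within 0.45 rad of the world's. The tile is under the beam at y -30 mm. As the nut turns clockwise, the beam with nut, dial and lever sinks 1.5 mm per rad; heights in these notes are in this frame at nut value 0.
- jig_nut (a joint): wing nut, rad, 0 to 2.4, grows clockwise from above. Upright axis at jig x 0, y +50 mm; brass wing 44 long, 12 thick, z 92 to 114, over a white dial, 60 across, top z 87. The red pointer lies along one half of the wing; at 1.5 it is on the green mark (points to jig -x), at lesser q it is 1.5 - q anticlockwise of it. Starts 0.1 to 0.8; friction 0.15 N m, stays put.
- jig_lever (a joint): cam lever, rad: 0 upright (open), swings towards jig +x, 1.48 almost level at its stop (clamped). Level pivot along y through jig x 0, y -30, z 68 mm, between cheeks up to z 75, 11 either way in x. Rod of 10 mm diameter, red end ball of 20, its centre 55 from the pivot. Starts 0 to 0.3; friction 0.12 N m (2 to 4 N at the ball), stays put.
- jig_pad: black rubber pad of 20 diameter under the beam, which the cam lever drives 5 mm down onto the tile; sprung, 8 N per mm. Origin: centre of its underside.
- green_tile: green ceramic test tile 55 x 38 x 7 mm, lying in the low frame of the jig under the pad; not to be handled. Origin: centre of its underside.
- spare_ball (a point): centre of the red lever ball (20 mm diameter) of the other jig, with the ochre tile; to be left as it is.
- spare_pointer (a point): tip of the red pointer of the other jig's wing nut; to be left as it is.

How it is judged:
On the way, in this order (a step that is already met when the one before it is completed fails the run):
1. the nut's pointer is on the mark (within 0.2 rad) while the lever is still open (below 0.6 rad) (value of joint jig_nut between 1.3 and 1.7 rad and value of joint jig_lever below 0.6 rad), for 0.2 s.
2. the lever is flipped down (within 10 degrees of its stop) (value of joint jig_lever above 1.3 rad), for 0.2 s.
At the end, for the whole second after the job is handed in: the nut's pointer is within 0.2 rad (about 11 degrees) of the green mark, the lever is down within 10 degrees of its stop, and the pad presses on the green tile with 4 to 18 N, as it does at that nut setting (value of joint jig_nut between 1.3 and 1.7 rad and value of joint jig_lever above 1.3 rad and contact force between jig_pad and green_tile between 4 and 18 N); the robot touches nothing.
It fails at once if the other jig's lever is moved (ball by more than 15 mm) (distance of spare_ball from where it was at the start of the episode above 0.015 m).
It fails at once if the other jig's nut is turned (pointer tip by more than 10 mm) (distance of spare_pointer from where it was at the start of the episode above 0.01 m).
It also fails if it takes over 48 s, if anything falls off the work surface, if the arm or the gripper's body presses on something with over 40 N, if the wrist force passes 120 N, or if a joint passes its speed limit or range.

## Working session

There is one attempt and no reset: what is moved stays moved. The work goes in short steps, Python scripts to look and compute and a tool call to move; the robot and the scene stay as the last step left them, time stands still between calls to the robot, and variables do not carry over. Pictures are saved under pics/ and viewed, about 8 in all and at most 12, crops included, and the job is handed in when it is done.

Besides the shell and the picture viewer there is one more tool, called after "Request:" as name(argument=value, ...) on one line, values as JSON. play_rows: Moves the arm, as the interface text tells. Its arguments: {"type":"object","properties":{"plan":{"type":"array"}},"required":["plan"]}

```bash
mkdir -p pics; ls
cat > h.py <<'E'
import numpy as np, cv2
from plant import manip
def cloud(f):
    h,w=f["range_z"].shape
    u,v=np.meshgrid(np.arange(w),np.arange(h))
    x=(u-f["cx"])/f["fx"]; y=(v-f["cy"])/f["fy"]
    k=f["k1"]; a,b=x.copy(),y.copy()
    for _ in range(15):
        s=1+k*(a*a+b*b); a,b=x/s,y/s
    d=f["range_z"]
    P=np.stack([a*d,-b*d,-d],-1)
    return P@np.array(f["rotation"]).T+np.array(f["origin"])
def grab(n,fn=None):
    f=manip.grab_frame(n)
    if fn: cv2.imwrite("pics/"+fn,f["img"][...,::-1])
    return f
E
python3 - <<'E'
from h import *
a=grab("scene");b=grab("side")
print(manip.state())
for f in(a,b): print(f["origin"],f["fx"],f["k1"])
cv2.imwrite("pics/a.png",cv2.resize(np.vstack([a["img"],b["img"]]),None,fx=.71,fy=.71)[...,::-1])
np.savez("a.npz",**{k:np.array(v) for k,v in a.items()});np.savez("b.npz",**{k:np.array(v) for k,v in b.items()})
E
```

```text
pics
{'time': 0.1, 'joint_pos': array([-1.18995057e-01,  5.33108423e-02,  1.61416303e+00,  2.51327490e-05,
        1.47599278e+00, -1.18995254e-01]), 'joint_vel': array([-0.00075124,  0.00105259, -0.00258775, -0.00101836, -0.00163773,
       -0.00059966]), 'joint_efforts': array([ 6.14647306e-04, -3.94903493e+01, -3.71363103e+01, -4.52310599e-05,
        3.99340541e-03, -4.17574097e-05]), 'tool_pos': array([6.24436541e-01, 7.79153134e-05, 2.30169770e-01]), 'tool_rot': array([ 0.49947296,  0.49959772,  0.5005255 , -0.50040295]), 'contact_force': array([ 0.27044991, -0.23446851, -0.25666906]), 'ft_torque': array([-0.01051608,  0.00352767,  0.03605608]), 'gripper_width': 1.0006949668319713}
[ 0.04803563 -0.98624698  0.96908154] 544.2522489926814 0.0710023081334086
[ 0.2088783  -0.89432823  0.63787977] 385.25171794401666 -0.04888439919719906
```

View pics/a.png

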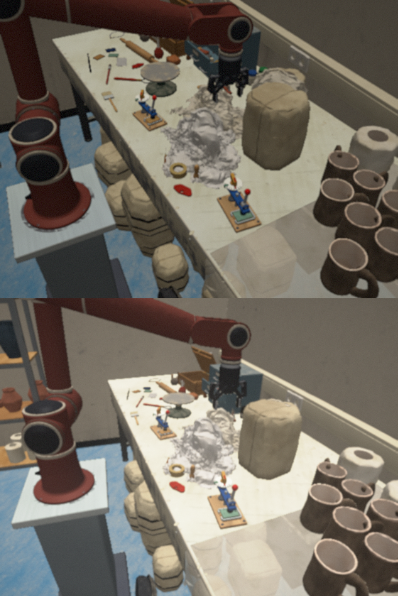

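The picture shows two jigs. The near one, at about (240,205) in the upper view, seems to have the green tile, and the far one is at (148,115). I'll enlarge both.

Run:
```python
from h import *
a=dict(np.load("a.npz"));b=dict(np.load("b.npz"))
c1=a["img"][225:335,280:390];c2=b["img"][220:330,270:380];c3=a["img"][120:190,170:250]
r=lambda c,s:cv2.resize(c,s,interpolation=cv2.INTER_CUBIC)
cv2.imwrite("pics/c.png",np.hstack([r(c1,(400,400)),r(c2,(400,400))])[...,::-1])
for n,f,(r0,r1,c0,c1) in(("a",a,(225,335,280,390)),("b",b,(220,330,270,380))):
    P=cloud(f)[r0:r1,c0:c1];I=f["img"][r0:r1,c0:c1]
    H=cv2.cvtColor(I,cv2.COLOR_RGB2HSV).astype(int);h,s,v=H[...,0],H[...,1],H[...,2]
    for nm,m in (("red",((h<6)|(h>174))&(s>150)&(v>70)),("blue",(h>100)&(h<125)&(s>130)),("green",(h>45)&(h<90)&(s>60)),("wood",(h>8)&(h<22)&(s>70)&(P[...,2]>.006)&(P[...,2]<.03))):
        m=m&(f["range_z"][r0:r1,c0:c1]>0)
        q=P[m]
        if len(q): print(n,nm,len(q),np.median(q,0).round(3),q.min(0).round(3),q.max(0).round(3))
        if nm=="wood": print(cv2.minAreaRect((q[:,:2]*1000).astype(np.float32)))
```

```text
Traceback (most recent call last):
  File "h.py", line 12, in cloud
    return P@np.array(f["rotation"]).T+np.array(f["origin"])
           ~^~~~~~~~~~~~~~~~~~~~~~~~~~
ValueError: matmul: Input operand 1 has a mismatch in its core dimension 0, with gufunc signature (n?,k),(k,m?)->(n?,m?) (size 4 is different from 3)
```

View pics/c.png

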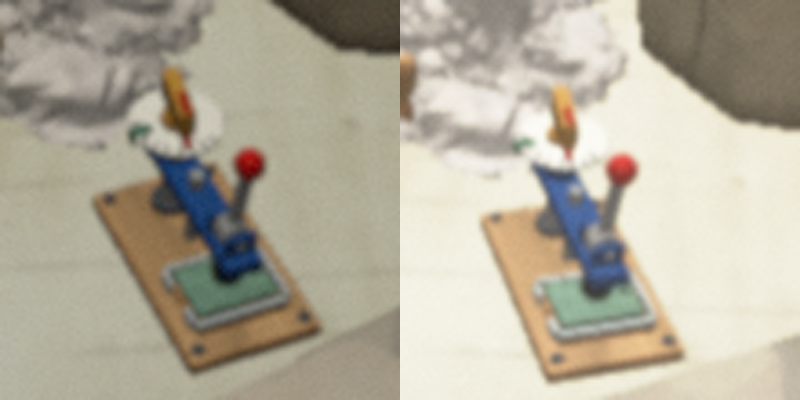

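The near jig holds the green tile. Its lever leans slightly open. The pointer points toward the camera, and the green mark is on the left of the dial. The rotation turns out to be a quaternion, so I'll fix the helper.

```bash
sed -i 's/P@np.array(f\["rotation"\]).T/P@rot(f["rotation"]).T/' h.py
cat >> h.py <<'E'
def rot(q):
    from scipy.spatial.transform import Rotation as R
    return R.from_quat(np.roll(np.asarray(q,float),-1)).as_matrix()
E
python3 - <<'E'
from h import *
a=dict(np.load("a.npz"));b=dict(np.load("b.npz"))
for n,f,(r0,r1,c0,c1) in(("a",a,(225,335,280,390)),("b",b,(220,330,270,380))):
    P=cloud(f)[r0:r1,c0:c1];I=f["img"][r0:r1,c0:c1]
    H=cv2.cvtColor(I,cv2.COLOR_RGB2HSV).astype(int);h,s,v=H[...,0],H[...,1],H[...,2]
    for nm,m in (("red",((h<6)|(h>174))&(s>150)&(v>70)),("blue",(h>100)&(h<125)&(s>130)),("green",(h>45)&(h<90)&(s>60)),("white",(s<50)&(P[...,2]>.075)&(P[...,2]<.092)&(v>150)),("wood",(h>8)&(h<22)&(s>70)&(P[...,2]>.006)&(P[...,2]<.03))):
        m=m&(f["range_z"][r0:r1,c0:c1]>0)
        q=P[m]
        if len(q): print(n,nm,len(q),np.median(q,0).round(3),q.min(0).round(3),q.max(0).round(3))
        if nm in("wood","white"): print(cv2.minAreaRect((q[:,:2]*1000).astype(np.float32)))
E
```

```text
a red 41 [ 0.525 -0.319  0.128] [ 0.519 -0.326  0.119] [ 0.533 -0.312  0.132]
a blue 252 [ 0.516 -0.29   0.058] [ 0.506 -0.337  0.049] [ 0.534 -0.238  0.076]
a green 44 [ 0.516 -0.319  0.022] [ 0.496 -0.336  0.016] [ 0.544 -0.231  0.092]
a white 235 [ 0.523 -0.24   0.086] [ 0.501 -0.265  0.08 ] [ 0.556 -0.203  0.091]
((525.222900390625, -235.27259826660156), (54.74058151245117, 57.0432243347168), 59.900596618652344)
a wood 1077 [ 0.508 -0.279  0.011] [ 0.473 -0.364  0.006] [ 0.745 -0.096  0.03 ]
((583.1837158203125, -224.52597045898438), (343.4408264160156, 158.3408203125), 45.53759765625)
b red 27 [ 0.527 -0.322  0.127] [ 0.522 -0.325  0.123] [ 0.533 -0.317  0.132]
b blue 16 [ 0.52  -0.278  0.06 ] [ 0.516 -0.287  0.058] [ 0.53  -0.251  0.062]
b white 255 [ 0.521 -0.241  0.086] [ 0.498 -0.32   0.075] [ 0.576 -0.044  0.091]
((533.3722534179688, -183.580322265625), (273.8139343261719, 61.794803619384766), 84.56446075439453)
b wood 821 [ 0.504 -0.31   0.011] [ 0.465 -0.364  0.006] [ 0.569 -0.085  0.029]
((518.8773803710938, -224.3648681640625), (95.83020782470703, 283.01348876953125), 2.4391109943389893)
```

Run:
```python
from h import *
a=dict(np.load("a.npz"));P=cloud(a);P=P[a["range_z"]>0]
for y in np.arange(-.5,.2,.05):
    print(round(y,2),[int(1000*np.percentile(q,98)) if len(q:=P[(abs(P[:,0]-x)<.025)&(abs(P[:,1]-y)<.025),2])>3 else -1 for x in np.arange(.35,1,.05)])
```

```text
-0.5 [0, 2, 2, 2, 2, 2, 2, 126, 133, 134, 135, 135, 97]
-0.45 [0, 2, 3, 2, 4, 2, 3, 79, 129, 132, 136, 135, 134]
-0.4 [1, 2, 2, 2, 2, 3, 3, 89, 130, 131, 137, 133, 134]
-0.35 [1, 2, 6, 68, 59, 1, 2, 2, 1, 110, 137, 137, -1]
-0.3 [1, 1, 1, 127, 131, 1, 1, 1, 2, 2, 136, 135, -1]
-0.25 [0, 1, 2, 111, 114, 2, 1, 1, 1, 1, 1, 135, -1]
-0.2 [1, 3, 3, 89, 115, 3, 3, 3, 235, 216, 3, 2, 2]
-0.15 [2, 9, 3, 37, 40, 12, 3, 255, 263, 261, 261, 3, 3]
-0.1 [3, 9, 56, 47, 47, 21, 21, 260, 263, 264, 265, 26, 3]
-0.05 [3, 545, 544, 557, 555, 551, 547, 261, 263, 264, 261, -1, 3]
-0.0 [609, 599, 585, 567, 346, 547, 547, 345, 264, 263, 258, -1, -1]
0.05 [2, 591, 583, 558, 557, 554, 551, 56, 18, -1, -1, -1, -1]
0.1 [1, 2, 71, 151, 171, 169, 93, 98, 66, -1, -1, -1, 170]
0.15 [2, 3, 18, 116, -1, -1, 100, 102, 101, 18, -1, 174, 183]
```

Request:
play_rows(plan=[[0,-60,0,0,-1],[0,-90,50,0,-1],[0,-100,110,0,-1],[0,-100,170,0,-1],[0,-100,225,0,-1],[0,-100,240,0,-1],[0,-100,240,0,-1]])

```text
time: 0.98
tool_pos: [0.5247, -0.2402, 0.2307]
tool_rot: [0.499, 0.5, 0.5, -0.5]
contact_force: [0.0, 0.0, -0.7]
gripper_width: 1.0
```

Run:
```python
from h import *
f=grab("wrist","w1.png");np.savez("w1.npz",**{k:np.array(v) for k,v in f.items()})
s=manip.state();print(s["time"],s["tool_pos"],rot(s["tool_rot"]).round(3),f["origin"])
```

```text
1.025 [ 0.52487151 -0.23927468  0.23080955] [[-0.001  1.     0.   ]
 [ 0.001  0.    -1.   ]
 [-1.    -0.001 -0.001]] [ 0.52501374 -0.16858199  0.37218514]
```

View pics/w1.png

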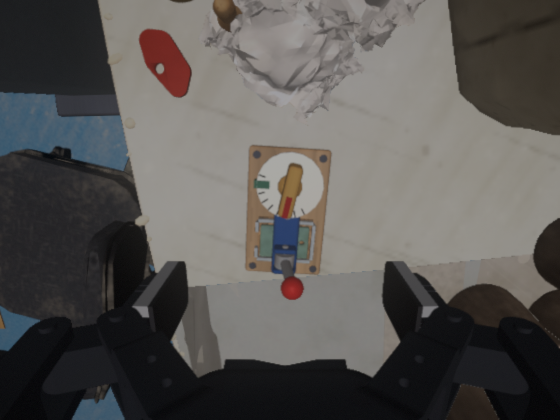

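The wrist view shows the dial at (289,185), the brass wing along (295,170)-(287,215) with the red pointer toward the bottom, the green mark at (262,184) and the ball at (292,288).

```bash
cat >> h.py <<'E'
def meas(f):
    P=cloud(f);H=cv2.cvtColor(f["img"],cv2.COLOR_RGB2HSV).astype(int);h,s,v=H[...,0],H[...,1],H[...,2]
    near=(abs(P[...,0]-.52)<.09)&(abs(P[...,1]+.285)<.1)&(f["range_z"]>0);z=P[...,2];o={}
    dial=near&(s<70)&(v>110)&(z>.078)&(z<.094)
    c=np.argwhere(dial)[:,::-1].astype(np.float32)
    hull=cv2.convexHull(P[dial][:,:2].astype(np.float32)*1000);o["dial"]=cv2.minEnclosingCircle(hull);o["dialz"]=np.median(P[dial][:,2])
    br=near&(z>.094)&(P[...,1]>-.27)&(s>90)
    q=P[br]; o["wing"]=cv2.minAreaRect((q[:,:2]*1000).astype(np.float32)); o["wingz"]=np.percentile(q[:,2],[5,50,95])
    red=near&((h<7)|(h>173))&(s>150)
    p=P[red&br]; o["pointer"]=np.median(p,0) if len(p) else None
    b=P[red&(P[...,1]<-.285)]; 
    if len(b): o["ball"]=(len(b),b.mean(0),b.max(0),b.min(0))
    g=P[near&(h>50)&(h<95)&(s>80)&(z>.075)]; o["mark"]=np.median(g,0) if len(g) else None
    w=P[near&(h>8)&(h<22)&(s>60)&(z>.006)&(z<.02)]; o["base"]=cv2.minAreaRect((w[:,:2]*1000).astype(np.float32))
    return o
E
python3 - <<'E'
from h import *
for k,v in meas(dict(np.load("w1.npz"))).items(): print(k,v)
E
```

```text
dial ((527.2896118164062, -233.4720916748047), 30.8633975982666)
dialz 0.08558993805954121
wing ((522.3895874023438, -233.16055297851562), (143.73992919921875, 42.65725326538086), 2.9547834396362305)
wingz [0.10994762 0.11283605 0.31830829]
pointer [ 0.52543691 -0.24536524  0.11315327]
ball (358, array([ 0.53006482, -0.31027224,  0.12793006]), array([ 0.53877752, -0.3035873 ,  0.13243216]), array([ 0.52205323, -0.31947562,  0.12013745]))
mark [ 0.5062707  -0.23281157  0.08638634]
base ((525.4876098632812, -283.2828674316406), (148.66751098632812, 89.02384948730469), 86.41886138916016)
```

```bash
sed -i 's/br=near&(z>.094)&/br=near\&(z>.1)\&(z<.12)\&/' h.py
python3 - <<'E'
from h import *
m=meas(dict(np.load("w1.npz")))
for k in("wing","wingz","pointer","base"): print(k,m[k])
E
```

```text
wing ((528.4227294921875, -232.8477325439453), (43.18235397338867, 11.982901573181152), 76.23741912841797)
wingz [0.10979562 0.1121817  0.11383652]
pointer [ 0.52543691 -0.24536524  0.11315327]
base ((525.4876098632812, -283.2828674316406), (148.66751098632812, 89.02384948730469), 86.41886138916016)
```

Request:
play_rows(plan=[[40,3.5,-7,0.12,-0.1],[80,3.5,-7,0.24,-0.1],[105,3.5,-7,0.24,-0.1],[120,3.5,-7,0.24,-0.1],[136,3.5,-7,0.24,-0.1],[136,3.5,-7,0.24,-0.1]])

```text
time: 1.78
tool_pos: [0.5281, -0.2322, 0.0944]
tool_rot: [-0.436, -0.556, -0.437, 0.556]
contact_force: [-0.8, -0.2, 0.4]
gripper_width: 0.549
```

Run:
```python
from h import *
s=manip.state();print(s["time"],s["tool_pos"],rot(s["tool_rot"]).round(3),s["gripper_width"],s["contact_force"])
a=grab("wrist")["img"];b=grab("scene")["img"][200:320,270:390]
cv2.imwrite("pics/d.png",np.hstack([cv2.resize(a,(480,360)),cv2.resize(b,(320,360),interpolation=2)])[...,::-1])
```

```text
1.775 [ 0.52807467 -0.23223752  0.0943885 ] [[-0.002  0.971 -0.237]
 [ 0.001 -0.237 -0.971]
 [-1.    -0.002 -0.001]] 0.5487969118723873 [-0.79304919 -0.18743732  0.39071313]
```

View pics/d.png

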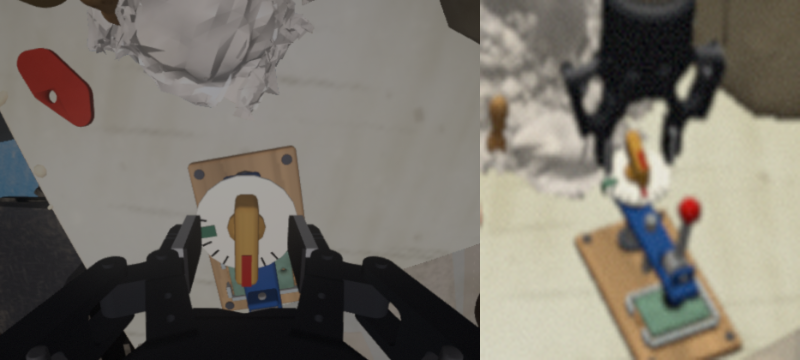

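The wing at (246,240) is centred between the pads and aligned with them. I'll close, then turn it.

Request:
play_rows(plan=[[0,0,0,0,1],[0,0,0,0,1],[0,0,0,0,1],[0,0,0,0,1],[0,0,0,0,1],[0,0,0,0,1]])

```text
time: 2.62
tool_pos: [0.5289, -0.2334, 0.0964]
tool_rot: [0.437, 0.556, 0.436, -0.556]
contact_force: [-1.9, 0.4, 5.0]
gripper_width: 0.123
```

Request:
play_rows(plan=[[0,0,0,0.17,1],[0.5,0,0,0.34,1],[0.7,0,0,0.51,1],[1,0,0,0.68,1],[1.2,0,0,0.85,1],[1.5,0,0,1.02,1],[1.8,0,0,1.19,1],[2,0,0,1.36,1]])

```text
time: 3.62
tool_pos: [0.5294, -0.234, 0.0944]
tool_rot: [-0.011, 0.708, -0.013, -0.706]
contact_force: [0.4, -2.9, 3.5]
gripper_width: 0.125
```

Request:
play_rows(plan=[[0,0,0,0.04,1],[0,0,0,0.04,1],[0,0,0,0.04,1]])

```text
time: 4.0
tool_pos: [0.5294, -0.234, 0.0943]
tool_rot: [-0.024, 0.708, -0.025, -0.706]
contact_force: [1.9, -3.6, 3.5]
gripper_width: 0.121
```

Run:
```python
from h import *
s=manip.state();print(s["time"],s["tool_pos"],rot(s["tool_rot"]).round(3),s["gripper_width"],s["contact_force"],s["joint_pos"])
```

```text
4.0 [ 0.52937466 -0.23403925  0.09428152] [[ 0.002 -0.069 -0.998]
 [-0.002 -0.998  0.069]
 [-1.     0.002 -0.003]] 0.12086386772654642 [ 1.89438062 -3.58208809  3.47601873] [-5.44482568e-01  6.56514781e-02  1.83795168e+00 -7.31346496e-04
  1.23473994e+00  1.09556544e+00]
```

Request:
play_rows(plan=[[0,0,0,0,-0.1],[0,0,0,0,-0.1],[0,0,0,0,-0.1],[0,0,0,0,-0.1],[-30,0,0,0,-0.1],[-80,0,0,0,-0.1],[-134,0,0,0,-0.1],[-134,0,0,0,-0.1]])

```text
time: 5.0
tool_pos: [0.5311, -0.2345, 0.2341]
tool_rot: [-0.023, 0.71, -0.026, -0.703]
contact_force: [0.0, 0.4, -0.5]
gripper_width: 0.553
```

Run:
```python
from h import *
s=manip.state();print(s["time"],s["tool_pos"],s["contact_force"])
f=grab("wrist");b=grab("scene")["img"][200:320,270:390]
cv2.imwrite("pics/e.png",np.hstack([cv2.resize(f["img"],(480,360)),cv2.resize(b,(320,360),interpolation=2)])[...,::-1])
for k,v in meas(f).items(): print(k,v)
```

```text
5.0 [ 0.53114879 -0.23447463  0.23405387] [ 0.01231165  0.44467904 -0.54350041]
dial ((528.115478515625, -233.43540954589844), 30.669950485229492)
dialz 0.08350181419094199
wing ((529.4830322265625, -233.55377197265625), (10.977580070495605, 43.294918060302734), 85.95594787597656)
wingz [0.1082599  0.11031272 0.11178153]
pointer [ 0.51696402 -0.23307448  0.11118517]
ball (428, array([ 0.53183773, -0.31193302,  0.12593003]), array([ 0.53953297, -0.30411131,  0.13020252]), array([ 0.52180074, -0.3210531 ,  0.11846576]))
mark [ 0.53805395 -0.29426762  0.31461414]
base ((525.5634155273438, -283.50457763671875), (148.81710815429688, 88.61509704589844), 86.22827911376953)
```

View pics/e.png

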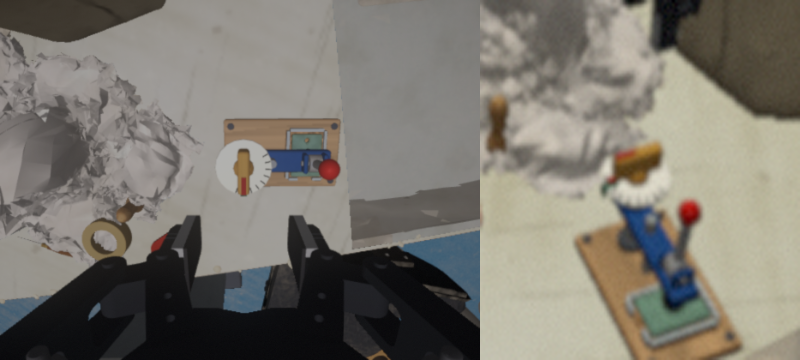

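The pointer at (243,190) is now along jig -x. The wing is at 176.0° and should be at 176.2°, so the nut is at about 1.5. The lever is still open. Next is the lever, with the fingers shut, from the -x side.

Request:
play_rows(plan=[[0,40,20,0,1],[0,81,36,0,1],[0,81,36,0,1],[50,81,36,0,1],[100,81,36,0,1],[129,81,36,0,1],[129,81,36,0,1]])

```text
time: 5.98
tool_pos: [0.4846, -0.3084, 0.0935]
tool_rot: [0.026, -0.704, 0.022, 0.709]
contact_force: [0.2, -0.2, 0.8]
gripper_width: -0.001
```

Run:
```python
from h import *
s=manip.state();print(s["time"],s["tool_pos"],rot(s["tool_rot"]).round(3),s["gripper_width"],s["contact_force"])
a=grab("scene")["img"][200:340,270:410];b=grab("side")["img"][200:340,250:390]
cv2.imwrite("pics/g.png",cv2.resize(np.hstack([a,b]),(800,400),interpolation=2)[...,::-1])
```

```text
5.975 [ 0.48457376 -0.30835043  0.09346222] [[-0.007 -0.069 -0.998]
 [ 0.006 -0.998  0.068]
 [-1.    -0.006  0.007]] -0.0008920447088047326 [ 0.2089098  -0.23834628  0.79932334]
```

View pics/g.png

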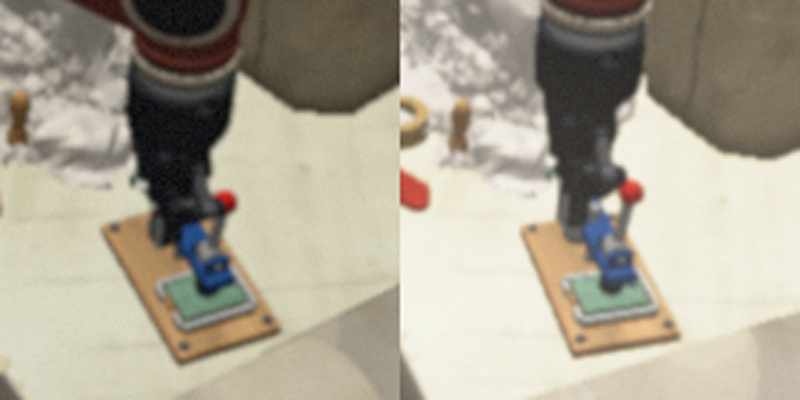

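Request:
play_rows(plan=[[-12,3,0,0,1],[-12,3,-15,0,1],[-12,3,-27,0,1],[-12,3,-39,0,1],[-10,3,-51,0,1],[-8,3,-63,0,1],[-8,3,-66,0,1],[-8,3,-66,0,1]])

```text
time: 7.08
tool_pos: [0.5537, -0.319, 0.1068]
tool_rot: [-0.024, 0.707, -0.025, -0.706]
contact_force: [-0.4, 0.4, -0.3]
gripper_width: -0.002
```

Run:
```python
from h import *
s=manip.state();print(s["time"],s["tool_pos"],s["contact_force"])
for n in("scene","side"):
    f=grab(n);P=cloud(f);H=cv2.cvtColor(f["img"],cv2.COLOR_RGB2HSV).astype(int);h,sa=H[...,0],H[...,1]
    q=P[((h<7)|(h>173))&(sa>140)&(abs(P[...,0]-.55)<.07)&(abs(P[...,1]+.313)<.03)&(P[...,2]>.04)&(P[...,2]<.15)]
    print(n,len(q),q.mean(0) if len(q) else 0,q.max(0) if len(q) else 0)
```

```text
7.075 [ 0.55370758 -0.31899622  0.10682743] [-0.37466783  0.43123135 -0.33519984]
scene 19 [ 0.5616173  -0.32712343  0.10673355] [ 0.57041437 -0.31894867  0.12254364]
side 13 [ 0.56663181 -0.32445436  0.10139654] [ 0.57071983 -0.32220991  0.10520798]
```

Request:
play_rows(plan=[[-20,-4,0,0,1],[-20,-4,-20,0,1],[-20,-4,-20,0,1],[-5,-4,-20,0,1],[5,-4,-21,0,1],[14,-4,-22,0,1],[20,-4,-23,0,1],[20,-4,-23,0,1]])

```text
time: 8.18
tool_pos: [0.575, -0.3162, 0.0851]
tool_rot: [0.025, -0.706, 0.024, 0.707]
contact_force: [0.9, -0.4, -0.4]
gripper_width: 0.001
```

Request:
play_rows(plan=[[2,0,0,0,1],[4,0,0,0,1],[6,0,0,0,1],[6,0,0,0,1]])

```text
time: 8.68
tool_pos: [0.576, -0.3164, 0.0805]
tool_rot: [-0.024, 0.707, -0.024, -0.707]
contact_force: [2.4, 1.7, 2.8]
gripper_width: -0.001
```

Request:
play_rows(plan=[[1,0,0,0,1],[2,0,0,0,1],[2,0,0,0,1]])

```text
time: 9.05
tool_pos: [0.5762, -0.3166, 0.0801]
tool_rot: [-0.024, 0.707, -0.025, -0.706]
contact_force: [-0.8, 2.9, 9.8]
gripper_width: 0.003
```

The force rises at the expected stop height of 0.080. I'll retreat and check.

Request:
play_rows(plan=[[-40,0,0,0,1],[-100,0,0,0,1],[-150,-60,0,0,1],[-150,-80,0,0,1],[-150,-80,0,0,1],[-150,-80,0,0,1]])

```text
time: 9.8
tool_pos: [0.5804, -0.2369, 0.2266]
tool_rot: [0.025, -0.706, 0.024, 0.708]
contact_force: [-0.4, 0.8, -0.3]
gripper_width: 0.003
```

Run:
```python
from h import *
s=manip.state();print(s["time"],s["tool_pos"],s["contact_force"])
f=grab("wrist");b=grab("side")["img"][200:320,250:370]
cv2.imwrite("pics/k.png",np.hstack([cv2.resize(f["img"],(480,360)),cv2.resize(b,(320,360),interpolation=2)])[...,::-1])
for k,v in meas(f).items(): print(k,v)
```

```text
9.8 [ 0.58041602 -0.23688452  0.2266315 ] [-0.37123577  0.77359365 -0.32697114]
dial ((529.4426879882812, -233.38497924804688), 29.927104949951172)
dialz 0.08349535042332973
wing ((545.2640380859375, -234.62930297851562), (10.96121883392334, 12.131672859191895), 85.9179458618164)
wingz [0.10198475 0.1098584  0.11119727]
pointer None
ball (312, array([ 0.57955175, -0.31532531,  0.07681731]), array([ 0.58743187, -0.30759201,  0.08099324]), array([ 0.57061986, -0.32429783,  0.07065312]))
mark None
base ((526.744140625, -283.65582275390625), (148.88156127929688, 88.6283187866211), 85.29945373535156)
```

View pics/k.png

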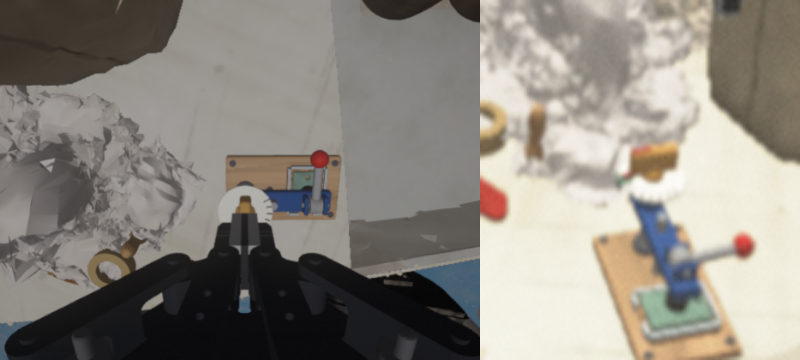

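The ball centre is at z 0.071, the value expected at the stop, with the lever level at (318,160). The wing is still at 176° (pointer over the mark in the side view), and the tool is clear.

```bash
python3 -c "
from plant import manip
print(manip.job_done())"
```

```text
the job is handed in; nothing more can be done
None
```

The green tile's jig is clamped and the job is handed in after about 10 s of the 48 s allowed. I gripped the wing nut and turned it about 1.4 rad clockwise with the lever still open. Then I tipped the lever over with shut fingers and pressed it down to its stop.

**Nut:** after the turn the wing lay at 176.0°, against 176.2° for the mark, so it is at about 1.5 rad. After the lever flip, the gripper hid most of the wing in the wrist view. The visible part still gave about 176°, and the side view showed the pointer at the mark.

**Lever:** the ball centre is at z 0.071 m, the height expected at the stop. The push met about 10 N there, so the lever is at about 1.48 rad.

**Not checked directly:** the pad's force on the tile cannot be measured from here; I inferred it from the nut and lever positions. I did not re-measure the other jig, but the arm never went near it. The tool was raised clear, with no contact force, at hand-in.

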